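Hold the right stool leg for glueing

TASK

One hole in the upturned footstool is still empty: find the leg in the rack whose tenon fits that hole, lift it out and keep it level all the way, leaving the other legs, the stool, the glue and the brush alone. Hold it level and still, 10 to 20 cm above the bench, with the whole tenon over the cutting mat and your fingers well away from the tenon, so that I can brush glue all round it. Finish while holding it there: do not put it down or let go.

Things in the scene. Friction and masses are not known exactly. Their poses are not given: they have to be found in the camera images.
- leg_a: loose turned beech footstool leg, 310 mm long, about 0.2 kg, level in the rack. Origin on its axis at the balance point (to 6 mm); x runs along the axis to the tenon (y, z may be rolled about it). Plain 38 mm cylinder from x = -75 to +125 mm, tapering to 26 mm at the foot end (x = -155, towards the robot); a shoulder at +125, then to +155 mm a round tenon 16 mm in diameter.
- leg_b: loose turned beech footstool leg, 310 mm long, about 0.2 kg, level in the rack. Origin on its axis at the balance point (to 6 mm); x runs along the axis to the tenon (y, z may be rolled about it). Plain 38 mm cylinder from x = -75 to +125 mm, tapering to 26 mm at the foot end (x = -155, towards the robot); a shoulder at +125, then to +155 mm a round tenon 24 mm in diameter.
- leg_c: loose turned beech footstool leg, 310 mm long, about 0.2 kg, level in the rack. Origin on its axis at the balance point (to 6 mm); x runs along the axis to the tenon (y, z may be rolled about it). Plain 38 mm cylinder from x = -75 to +125 mm, tapering to 26 mm at the foot end (x = -155, towards the robot); a shoulder at +125, then to +155 mm a round tenon 32 mm in diameter.
- shoulder (a point): centre of the shoulder of leg_b, where its 24 mm tenon begins, on the axis, 125 mm from the origin of leg_b.
- tenon_end (a point): centre of the free end of the 24 mm tenon of leg_b, on the axis, 155 mm from the origin of leg_b.
- rack: fixed dark wooden rack, 190 x 290, 74 mm high. Origin on the bench below the middle leg's balance point; x along the legs to their tenons. Two boards 18 mm thick at x = -60 and +85 mm, each with three open slots 42 mm wide at y = -90, 0, +90 mm, slot floors 50 mm up (leg axes 69 mm up), hold one leg each, in any order. Open between the boards down to a 12 mm baseplate.
- stool: beech footstool standing upside down on its seat, to the left, 2.2 kg. Origin under the middle of the seat (320 along x, 240 along y, 30 mm thick); three legs like those in the rack stand up at three corners to 310 mm above the bench; the fourth corner has an empty round hole.
- hole (a point): centre of the mouth of the empty hole in the upturned seat, 30 mm above the bench; the hole is 25 mm in diameter (for a 24 mm tenon) and 26 mm deep.
- mat: green cutting mat fixed flat on the bench, to the right, 220 (its x) x 150 (its y) mm, 3 mm thick. Origin at its middle on the bench.
- glue_pot: white plastic glue pot with a grey screw lid, 62 mm in diameter, 60 mm tall, standing just off the mat's right edge. Origin at the middle of its foot.
- glue_brush: flat glue brush, about 157 mm long, 20 mm wide, 9 mm thick, lying on the right part of the mat. Origin on its underside near the middle; x points to the bristles.
Things that resemble listed ones, but are neither listed nor needed, are in the scene too. Of the things that look like the glue_brush, the smaller one is meant. What is meant by the glue_pot is not green, and is the smaller of those in its own colour.

How it is judged:
By the outcome, as a careful person would: the job done as asked, in the order asked, and still so for the second after the job is handed in, while the arm keeps its last pose, push and grip.
It also fails if it takes over 40 s, if anything falls off the work surface, if the arm or the gripper's body presses on something with over 40 N, if the wrist force passes 120 N, or if a joint passes its speed limit or range.

ROBOT

A 7-joint arm with a two-finger parallel gripper is mounted at the origin on the work surface. World frame = base frame: x ahead of the robot, y to its left, z up, the work surface at z = 0. Lengths are in mm, angles in rad, forces in N, time in s.
With the tool pointing down it reaches from about 425 to 950 mm from the base axis. Payload 4.7 kg.
Tool frame: the origin (TCP) lies between the finger pads, 19 mm behind the fingertips; this is the grasp point; z points along the fingers, y is the line along which they close (so a half turn about z gives the same grasp; the last joint's range is limited). The gripper opens to 85 mm and grips with 20 to 120 N. Pads are 22 mm wide; open, the fingers measure 114 mm over their backs; the gripper's body (76 mm by 85 mm) begins 54 mm behind the grasp point. The pads swing forward as they close: fully open they stand 13 mm farther back than shut.
Start: joints at [-1.14, 0.469, -0.049, 1.532, 0.024, 1.141, -0.082], TCP at [299.508, 604.931, 250.035] pointing down, gripper open.
Joint ranges: [-2.59, 2.59], [-0.33, 1.99], [-1.39, 1.29], [0.1, 2.45], [-1.04, 4.18], [0.21, 1.99], [-2.66, 2.66]. Speed limits (rad/s): [2.57, 2.57, 3.14, 3.14, 3.14, 3.14, 3.14].

INTERFACE

Orientations are given as a rotation vector (axis times angle).
In Python, from workcell import robot gives the robot as it stands.
- The arm moves only by the tool jog_arm, never from a script. Its argument "steps" is one flat list of numbers, 6 for each row, row after row: the shift along the tool's x, y, z each as a share of 0.3 m, from -1 to 1, then the turn, a rotation vector about the tool's x, y, z each as a share of 0.5 rad, from -1 to 1. A call has 1 to 20 rows; each row is the pose to reach, as a shift and turn from the pose commanded when the call began, along the tool's axes at that moment; what a row does not reach only later rows make up. A row lasts 1/8 s, in which the tool goes at most 62.5 mm and 10.7 degrees, less where a joint would pass 70% of its speed; a pose out of reach is approached as far as the arm can. A call with a number of a shift or a turn outside -1 to 1 is refused whole. A call with a gripper value outside its range is refused whole. "grip" is the finger opening in mm, from 0 to 85.4, set as the call begins (left out, the last holds). The fingers move at their own pace and stop on an object; the grip force is fixed at half the most. Time passes only in rows, so rows that repeat a pose let the fingers close. It gives the time, the measured TCP pose, the force, the opening and the grip force at its end, in the units of the state.
- robot.read_state(): the state, without advancing time (a new reading comes with each control period).
- robot.capture(name): name is "side" or "top"; returns (picture, depth): 480x640x3 uint8, blue, green, red; 480x640 float32, mm along the optical axis (not along the pixel's ray), 0 where there is no reading.
- robot.get_calibration(name): a dict with "intrinsics" (3x3 intrinsics, pixels), "xyz" and "rotation" of the camera in the world. Camera axes: x right, y up, looking along -z (the intrinsics and any distortion apply to the point x, -y, -z); pixel columns grow to the right and rows downward; lengths in mm; the calibration is good to about 2 mm. A picture is of the moment at which its call begins. get_calibration takes no time and is no camera call.
- robot.sign_off(): hands the job in; it is judged then, once.
The state is a dict: "time_s": time; "q": joint angles; "joint_velocities": joint speeds; "tau": joint torques, N m; "tool_pos": TCP position; "tool_rot": TCP orientation; "contact_force": force on the tool from outside, world axes, zero at the start; "wrist_torque": the same for the moment, N m; "opening": finger opening in mm; "grip_force": force on a finger pad.
Only numpy, scipy, OpenCV 4.12 (cv2) and the standard library are available. Lean on these libraries where they do the work, as an engineer would, in place of code of your own. Each camera call takes 0.05 s, during which the arm holds its last target. There are 200 camera calls.

## Working session

There is one attempt and no reset: what is moved stays moved. The work goes in short steps, Python scripts to look and compute and a tool call to move; the robot and the scene stay as the last step left them, time stands still between calls to the robot, and variables do not carry over. Pictures are saved under pics/ and viewed, at most 10 in all, crops included, and the job is handed in when it is done.

Besides the shell and the picture viewer there is one more tool, called after "Call:" as name(argument=value, ...) on one line, values as JSON. jog_arm: Moves the arm, as the interface text tells. Shift numbers are shares of 0.3 m and turn numbers shares of 0.5 rad, none past 1 either way. Its arguments: {"type":"object","properties":{"steps":{"type":"array","items":{"type":"number"}},"grip":{"type":"number"}},"required":["steps"]}

```bash
mkdir -p pics
cat > h.py <<'E'
import numpy as np, cv2
from workcell import robot
def load(n):
    return cv2.imread(f'pics/{n}.png'), np.load(f'pics/{n}.npy')
def pts(n,u,v,d):
    c=robot.get_calibration(n);K=np.array(c['intrinsics']);R=np.array(c['rotation'])
    if R.size==3: R=cv2.Rodrigues(R.astype(float))[0]
    u,v,d=map(lambda a:np.asarray(a,float),(u,v,d))
    p=np.stack([(u-K[0,2])/K[0,0]*d,-(v-K[1,2])/K[1,1]*d,-d],-1)
    return p@R.T+np.array(c['xyz'])
def onplane(n,u,v,z):
    o=np.array(robot.get_calibration(n)['xyz']);p=pts(n,u,v,np.full(np.shape(u),1000.))
    r=p-o; return o+r*((z-o[2])/r[...,2])[...,None]
E
python3 - <<'E'
from h import *
for n in('side','top'):
    p,d=robot.capture(n);cv2.imwrite(f'pics/{n}.png',p);np.save(f'pics/{n}.npy',d);print(n,robot.get_calibration(n))
s=robot.read_state();print(s)
E
```

```text
side {'intrinsics': array([[464.90443324,   0.        , 323.09623843],
       [  0.        , 464.90443324, 246.28730902],
       [  0.        ,   0.        ,   1.        ]]), 'xyz': array([ 438.5344409 , -988.97526471,  669.43574708]), 'rotation': array([ 1.05660185, -0.04860806, -0.11426087])}
top {'intrinsics': array([[555.23650436,   0.        , 309.85695767],
       [  0.        , 555.23650436, 236.78258736],
       [  0.        ,   0.        ,   1.        ]]), 'xyz': array([ 262.3329792 ,   31.88066055, 1648.32151927]), 'rotation': array([ 0.15970515, -0.1351182 , -1.58857751])}
{'time_s': 0.1, 'q': array([-1.13991181,  0.46941333, -0.04857219,  1.53358581,  0.02407398,
        1.14098881, -0.0822981 ]), 'joint_velocities': array([ 0.00102794, -0.00345579,  0.00067683, -0.002835  , -0.00036714,
       -0.00221233, -0.00130568]), 'tau': array([ 4.74536209e-04, -5.11512458e+01, -4.67948802e-02, -2.38393164e+01,
        1.08549051e-02,  4.30527201e-03, -1.56064361e-07]), 'tool_pos': array([299.30809623, 604.46086218, 249.02601773]), 'tool_rot': array([-7.15799636e-01, -3.05858430e+00,  2.78616891e-03]), 'contact_force': array([ 0.43593002, -0.36729253, -0.09470508]), 'wrist_torque': array([ 0.04655653, -0.04872798, -0.01226363]), 'grip_force': 0.0, 'opening': 85.41502712630832}
```

View pics/top.png

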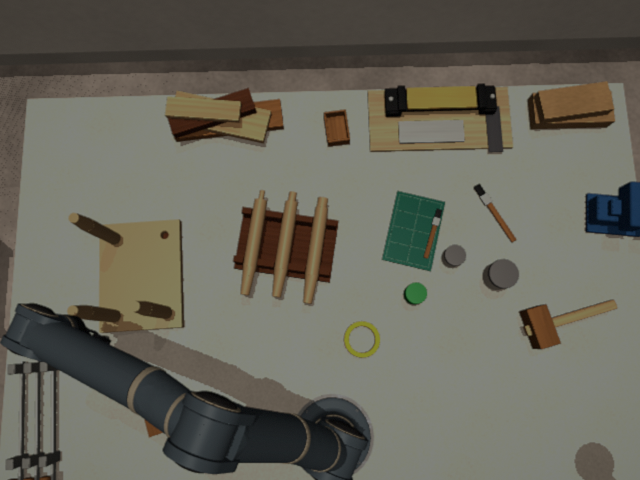

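View pics/side.png

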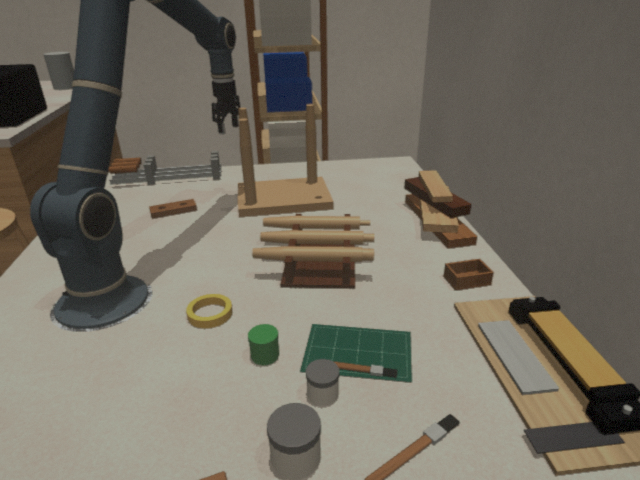

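The top view shows three legs in the rack: tenon ends near (262,193), (292,195) and (322,200). The empty hole is at (164,235), the mat around (414,231), the small brush at (433,233) and the small grey-lidded pot at (455,256). Next I measure the tenon widths.

Run:
```python
from h import *
t,d=load('top')
s,ds=load('side')
a=cv2.resize(t[180:310,230:345],None,fx=4.5,fy=4.5,interpolation=cv2.INTER_CUBIC)
b=cv2.resize(s[200:290,245:385],None,fx=4,fy=4,interpolation=cv2.INTER_CUBIC)[:, :280*2]
cv2.imwrite('pics/a.png',a);cv2.imwrite('pics/b.png',b)
# leg mask by height from depth
for n,im,dd in(('top',t,d),('side',s,ds)):
    v,u=np.mgrid[:480,:640];P=pts(n,u,v,dd)
    hsv=cv2.cvtColor(im,cv2.COLOR_BGR2HSV)
    x0,x1,y0,y1=((235,335,185,310) if n=='top' else (245,380,205,275))
    m=np.zeros((480,640),bool);m[y0:y1,x0:x1]=1
    m&=(dd>0)&(P[...,2]>72 if n=='top' else P[...,2]>60)&(hsv[...,2]>90)
    k,lab,st,c=cv2.connectedComponentsWithStats(m.astype(np.uint8))
    for i in range(1,k):
        if st[i,4]<200: continue
        q=P[lab==i]; ce=q.mean(0); w=np.linalg.svd((q-ce)[:,:2],full_matrices=False)[2][0]; w*=np.sign(w[0])
        ax=(q-ce)[:,:2]@w; la=(q-ce)[:,:2]@np.array([-w[1],w[0]])
        e0,e1=ax.min(),ax.max()
        print(n,st[i],'c',ce.round(1),'dir',w.round(3),'ends',(ce[:2]+w*e0).round(1),(ce[:2]+w*e1).round(1),'zmax',np.percentile(q[:,2],[50,95]).round(1))
        print('  width from tenon end',[(int(e1-g),round(float(np.ptp(la[(ax>e1-g-8)&(ax<=e1-g)])),1)) if ((ax>e1-g-8)&(ax<=e1-g)).any() else 0 for g in range(0,64,8)])
# mat
for n,im,dd in(('top',t,d),('side',s,ds)):
    hsv=cv2.cvtColor(im,cv2.COLOR_BGR2HSV)
    m=cv2.inRange(hsv,(65,80,30),(95,255,200))
    cs=max(cv2.findContours(m,cv2.RETR_EXTERNAL,cv2.CHAIN_APPROX_NONE)[0],key=cv2.contourArea)
    hull=cv2.convexHull(cs)[:,0].astype(float)
    W=onplane(n,hull[:,0],hull[:,1],3.)[:,:2]
    print(n,'mat',cv2.minAreaRect(W.astype(np.float32)),cv2.boxPoints(cv2.minAreaRect(W.astype(np.float32))).round())
for nm,u,v in(('hole',164,235),('brush tip',438,211),('brush end',428,257),('pot',455,253)):
    print(nm,pts('top',u,v,d[v,u]).round())
```

```text
top [ 240  190   26  105 1094] c [546.2 217.7  84. ] dir [ 0.986 -0.169] ends [400.  242.8] [704.  190.6] zmax [84.2 91.4]
  width from tenon end [(160, 13.8), (152, 12.4), (144, 14.0), (136, 30.7), (128, 33.5), (120, 33.6), (112, 32.8), (104, 31.6)]
top [ 272  191   25  106 1142] c [542.3 127.5  83.8] dir [ 0.986 -0.169] ends [392.  153.3] [696.5 101.1] zmax [84.  91.6]
  width from tenon end [(156, 18.7), (148, 21.1), (140, 20.7), (132, 32.1), (124, 32.7), (116, 33.5), (108, 35.3), (100, 35.7)]
top [ 303  197   25  106 1173] c [526.1  39.6  83.6] dir [ 0.986 -0.167] ends [372.1  65.6] [677.2  14. ] zmax [84. 91.]
  width from tenon end [(153, 30.2), (145, 29.8), (137, 26.5), (129, 35.4), (121, 33.0), (113, 34.7), (105, 32.3), (97, 47.2)]
side [ 263  214  108   15 1013] c [550.6 204.   78.2] dir [ 0.987 -0.161] ends [397.7 229. ] [703.  179.1] zmax [78.8 87.3]
  width from tenon end [(154, 19.0), (146, 14.8), (138, 16.3), (130, 23.7), (122, 24.8), (114, 24.3), (106, 25.4), (98, 75.5)]
side [ 260  229  115   15 1132] c [545.3 113.1  78.5] dir [ 0.986 -0.169] ends [390.1 139.7] [694.6
[... 152 characters left out ...]
side [ 253  245  122   16 1325] c [527.2  24.6  79.1] dir [ 0.985 -0.171] ends [371.3  51.7] [675.4  -1.2] zmax [79.9 87.4]
  width from tenon end [(150, 22.0), (142, 18.6), (134, 17.2), (126, 26.3), (118, 29.5), (110, 29.9), (102, 26.3), (94, 55.4)]
top mat ((586.549560546875, -258.20733642578125), (146.6361846923828, 216.00808715820312), 74.97286987304688) [[ 463. -301.]
 [ 672. -357.]
 [ 710. -215.]
 [ 501. -159.]]
side mat ((586.2125854492188, -263.9754638671875), (146.08152770996094, 215.00791931152344), 75.06676483154297) [[ 464. -307.]
 [ 671. -362.]
 [ 709. -221.]
 [ 501. -166.]]
hole [590. 495.   6.]
brush tip [ 642. -334.   11.]
brush end [ 505. -298.   -1.]
pot [ 505. -363.   61.]
```

View pics/a.png

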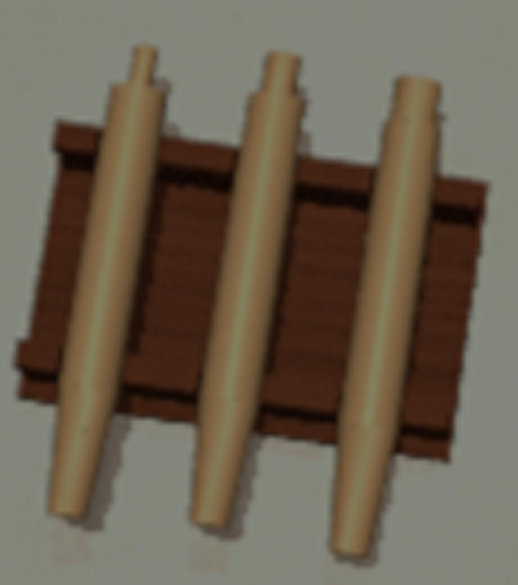

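View pics/b.png

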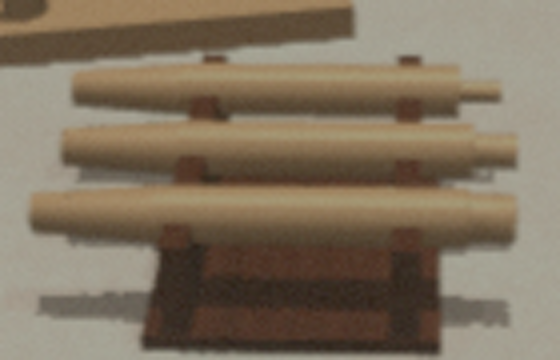

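The middle leg has a tenon about 21–24 mm wide, against about 14 and 30 mm for its neighbours, so it is leg_b and fits the 25 mm hole. Its axis runs through about (543.5, 127), heading -9.7°. I'll raise the arm clear of the stool first, then travel.

```bash
cat >> h.py <<'E'
from scipy.spatial.transform import Rotation as Ro
def plan(pos,legdeg,P=None):
    s=robot.read_state();P0=s['tool_pos'];R=Ro.from_rotvec(s['tool_rot']);M=R.as_matrix()
    best=None
    for k in(0,180):
        a=np.radians(legdeg+k);x=np.array([np.cos(a),np.sin(a),0]);z=np.array([0,0,-1.]);T=np.stack([x,np.cross(z,x),z],1)
        w=(R.inv()*Ro.from_matrix(T)).as_rotvec()
        if best is None or np.linalg.norm(w)<np.linalg.norm(best): best=w
    print('t',s['time_s'],'at',P0.round(1),'q7',s['q'][6].round(2),'shift',(M.T@(np.array(pos)-P0)/300).round(4),'turn',(best/.5).round(4),
      'F',s['contact_force'].round(1),'open',round(s['opening'],1),'tilt',np.degrees(np.arccos(-M[2,2])).round(2),'xdir',M[:,0].round(3))
E
python3 -c "
from h import *
plan([299,604,450],-9.7)
plan([543.5,127,450],-9.7)"
```

```text
t 0.1 at [299.3 604.5 249. ] q7 -0.08 shift [ 2.000e-04 -3.000e-03 -6.699e-01] turn [-3.60e-03 -4.00e-04 -5.81e-01] F [ 0.4 -0.4 -0.1] open 85.4 tilt 0.1 xdir [-0.896  0.444 -0.   ]
t 0.1 at [299.3 604.5 249. ] q7 -0.08 shift [-1.4357 -1.0663 -0.6679] turn [-3.60e-03 -4.00e-04 -5.81e-01] F [ 0.4 -0.4 -0.1] open 85.4 tilt 0.1 xdir [-0.896  0.444 -0.   ]
```

Call:
jog_arm(steps=[0,0,-0.2,0,0,0,0,0,-0.4,0,0,0,0,0,-0.6,0,0,0,0,0,-0.67,0,0,0,0,0,-0.67,0,0,0,-0.15,-0.11,-0.67,0,0,-0.1,-0.3,-0.22,-0.67,0,0,-0.2,-0.45,-0.33,-0.67,0,0,-0.3,-0.6,-0.45,-0.67,0,0,-0.4,-0.75,-0.56,-0.67,0,0,-0.5,-0.9,-0.67,-0.67,0,0,-0.58,-1,-0.74,-0.67,0,0,-0.58,-1,-0.74,-0.67,0,0,-0.58,-1,-0.74,-0.67,0,0,-0.58], grip=85.4)

```text
time_s: 1.85
tool_pos: [468.9, 273.6, 449.4]
tool_rot: [-0.264, -3.128, 0.002]
contact_force: [-1.2, -0.0, -0.4]
opening: 85.2
grip_force: 0.0
```

```bash
python3 -c "
from h import *
plan([543.5,127,200],-9.7)"
```

```text
t 1.85 at [468.9 273.6 449.4] q7 0.81 shift [-0.3292 -0.4389  0.8309] turn [-0.0027 -0.0052  0.0015] F [-1.2 -0.  -0.4] open 85.2 tilt 0.17 xdir [-0.986  0.168  0.003]
```

Call:
jog_arm(steps=[-0.11,-0.15,0,0,0,0,-0.22,-0.29,0.1,0,0,0,-0.33,-0.44,0.25,0,0,0,-0.33,-0.44,0.43,0,0,0,-0.33,-0.44,0.61,0,0,0,-0.33,-0.44,0.75,0,0,0,-0.33,-0.44,0.83,0,0,0,-0.33,-0.44,0.83,0,0,0,-0.33,-0.44,0.83,0,0,0,-0.33,-0.44,0.83,0,0,0])

```text
time_s: 3.1
tool_pos: [545.8, 126.7, 203.4]
tool_rot: [0.265, 3.128, 0.002]
contact_force: [-0.2, -0.6, 0.5]
opening: 85.1
grip_force: 0.0
```

Run:
```python
from h import *
plan([543.5,127,69],-9.7)
ims=[]
for n in('side','top'):
    p,d=robot.capture(n);np.save(f'pics/{n}2.npy',d)
    c=p[120:300,220:420] if n=='side' else p[170:320,220:350]
    ims.append(cv2.resize(c,(400,400*c.shape[0]//c.shape[1]),interpolation=cv2.INTER_CUBIC))
h=max(i.shape[0] for i in ims);ims=[cv2.copyMakeBorder(i,0,h-i.shape[0],0,0,0) for i in ims]
cv2.imwrite('pics/c.png',np.hstack(ims))
```

```text
t 3.1 at [545.8 126.7 203.4] q7 1.17 shift [ 0.0088 -0.0011  0.4479] turn [0.003  0.0044 0.0006] F [-0.2 -0.6  0.5] open 85.1 tilt 0.15 xdir [-0.986  0.168 -0.002]
```

View pics/c.png

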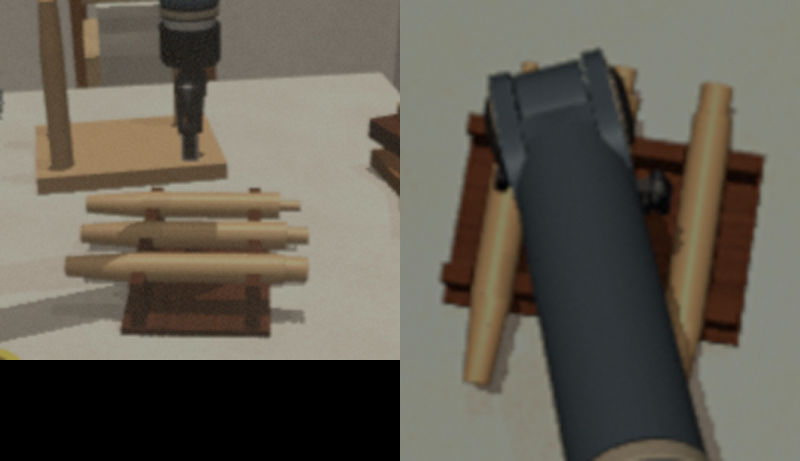

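The picture shows the gripper above the middle leg, with the finger at side pixel (314,195), between the two rack boards. I'll check the finger's lateral position from depth before going down.

Run:
```python
from h import *
d=np.load('pics/side2.npy')
for v in(180,188,194,198): print(v,[pts('side',u,v,d[v,u]).round(0).tolist() for u in(311,314,317)])
d=np.load('pics/top2.npy')
for u,v in((304,231),(308,231),(300,231),(253,228),(251,230)): print(u,v,pts('top',u,v,d[v,u]).round())
```

```text
180 [[527.0, 63.0, 258.0], [544.0, 168.0, 217.0], [541.0, 53.0, 261.0]]
188 [[528.0, 78.0, 231.0], [534.0, 69.0, 235.0], [542.0, 70.0, 234.0]]
194 [[528.0, 80.0, 214.0], [534.0, 74.0, 217.0], [541.0, 68.0, 219.0]]
198 [[527.0, 79.0, 204.0], [534.0, 73.0, 206.0], [541.0, 67.0, 208.0]]
304 231 [533.  65. 297.]
308 231 [544.  55. 245.]
300 231 [533.  74. 302.]
253 228 [544. 191. 296.]
251 230 [545. 200. 267.]
```

Call:
jog_arm(steps=[0.009,0,0.12,0,0,0,0.009,0,0.24,0,0,0,0.009,0,0.34,0,0,0,0.009,0,0.42,0,0,0,0.009,0,0.457,0,0,0,0.009,0,0.457,0,0,0,0.009,0,0.457,0,0,0])

```text
time_s: 4.08
tool_pos: [543.3, 126.7, 66.0]
tool_rot: [0.266, 3.128, 0.001]
contact_force: [0.3, -0.4, -0.6]
opening: 85.5
grip_force: 0.0
```

Call:
jog_arm(steps=[0,0,0,0,0,0,0,0,0,0,0,0,0,0,0,0,0,0,0,0,0,0,0,0,0,0,0,0,0,0,0,0,0,0,0,0,0,0,0,0,0,0,0,0,0,0,0,0], grip=20)

```text
time_s: 5.08
tool_pos: [542.7, 126.4, 65.5]
tool_rot: [0.267, 3.13, 0.0]
contact_force: [-2.4, -0.8, 5.8]
opening: 36.5
grip_force: 59.5
```

Call:
jog_arm(steps=[0,0,-0.03,0,0,0,0,0,-0.07,0,0,0,0,0,-0.12,0,0,0,0,0,-0.18,0,0,0,0,0,-0.24,0,0,0,0,0,-0.3,0,0,0,0,0,-0.36,0,0,0,0,0,-0.4,0,0,0,0,0,-0.42,0,0,0,0,0,-0.42,0,0,0,0,0,-0.42,0,0,0])

```text
time_s: 6.45
tool_pos: [542.0, 126.4, 190.3]
tool_rot: [-0.266, -3.129, 0.001]
contact_force: [0.2, 0.4, -1.0]
opening: 36.6
grip_force: 60.1
```

Run:
```python
from h import *
plan([499,-238,192],-15)
p,d=robot.capture('side');cv2.imwrite('pics/e.png',cv2.resize(p[130:310,200:440],None,fx=3,fy=3,interpolation=cv2.INTER_CUBIC));np.save('pics/side3.npy',d)
hsv=cv2.cvtColor(p,cv2.COLOR_BGR2HSV);v,u=np.mgrid[:480,:640];P=pts('side',u,v,d)
m=(hsv[...,2]>70)&(hsv[...,1]>60)&(P[...,2]>150)&(P[...,2]<240)&(abs(P[...,1]-115)<60)&(P[...,0]>370)&(P[...,0]<720)
q=P[m]
print(len(q),q[:,0].min(),q[:,0].max())
for a in range(380,710,30):
    r=q[(q[:,0]>a)&(q[:,0]<a+30)]
    if len(r): print(a,len(r),np.percentile(r[:,2],[5,50,95]).round(),np.median(r[:,1]).round())
```

```text
t 6.45 at [542.  126.4 190.3] q7 1.18 shift [-0.0639 -1.2214 -0.0052] turn [-0.0012 -0.0023  0.184 ] F [ 0.2  0.4 -1. ] open 36.6 tilt 0.07 xdir [-0.986  0.169  0.001]
1440 389.0835940772153 694.1943713161434
380 83 [184. 198. 207.] 139.0
410 137 [182. 199. 209.] 133.0
440 160 [181. 199. 211.] 127.0
470 176 [181. 201. 212.] 120.0
500 143 [181. 200. 212.] 115.0
530 71 [181. 202. 218.] 108.0
560 167 [183. 201. 211.] 105.0
590 166 [183. 200. 212.] 99.0
620 168 [183. 201. 212.] 94.0
650 126 [187. 200. 211.] 91.0
680 43 [189. 199. 204.] 92.0
```

View pics/e.png

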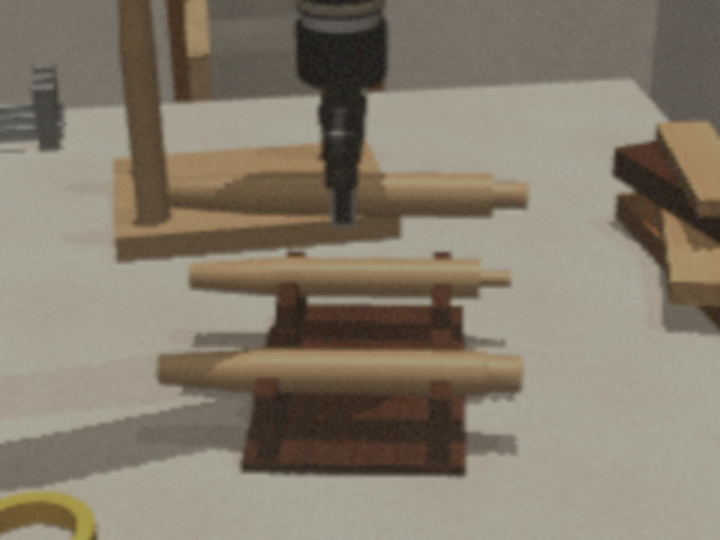

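The leg hangs level: its height along the axis is constant to about 1–2 mm, and the tenon is at crop pixel (510,193). The two neighbours are still in the rack. Now I carry it over to the mat.

Call:
jog_arm(steps=[0,-0.02,0,0,0,0,0,-0.05,0,0,0,0,0,-0.1,0,0,0,0,0,-0.16,0,0,0,0,0,-0.23,0,0,0,0.02,0,-0.3,0,0,0,0.04,-0.01,-0.37,0,0,0,0.06,-0.02,-0.44,0,0,0,0.08,-0.02,-0.51,0,0,0,0.1,-0.03,-0.58,0,0,0,0.12,-0.04,-0.65,0,0,0,0.14,-0.04,-0.72,0,0,0,0.16,-0.05,-0.79,0,0,0,0.18,-0.05,-0.85,0,0,0,0.18,-0.06,-0.9,0,0,0,0.18,-0.06,-0.94,0,0,0,0.18,-0.06,-0.96,0,0,0,0.18,-0.06,-0.96,0,0,0,0.18])

```text
time_s: 8.75
tool_pos: [511.4, -160.5, 190.8]
tool_rot: [-0.407, -3.115, -0.0]
contact_force: [-0.0, 0.9, -2.5]
opening: 36.8
grip_force: 60.2
```

```bash
python3 -c "
from h import *
plan([499,-238,147],-15)"
```

```text
t 8.75 at [ 511.4 -160.5  190.8] q7 1.66 shift [-0.0264 -0.2603  0.146 ] turn [ 0.0005 -0.0005  0.0034] F [-0.   0.9 -2.5] open 36.8 tilt 0.02 xdir [-0.966  0.257  0.   ]
```

Call:
jog_arm(steps=[0,-0.02,0,0,0,0,0,-0.06,0,0,0,0,-0.01,-0.11,0.02,0,0,0,-0.02,-0.16,0.05,0,0,0,-0.026,-0.21,0.09,0,0,0,-0.026,-0.24,0.12,0,0,0,-0.026,-0.26,0.14,0,0,0,-0.026,-0.26,0.146,0,0,0,-0.026,-0.26,0.146,0,0,0,-0.026,-0.26,0.146,0,0,0,-0.026,-0.26,0.146,0,0,0,-0.026,-0.26,0.146,0,0,0])

```text
time_s: 10.25
tool_pos: [499.2, -237.6, 147.2]
tool_rot: [0.406, 3.115, 0.0]
contact_force: [0.1, 0.4, -3.4]
opening: 36.4
grip_force: 60.2
```

Run:
```python
from h import *
plan([499,-238,147],-15)
ims=[]
for n in('side','top'):
    p,d=robot.capture(n);v,u=np.mgrid[:480,:640];P=pts(n,u,v,d);hsv=cv2.cvtColor(p,cv2.COLOR_BGR2HSV)
    ims.append(cv2.resize(p[190:430,160:480] if n=='side' else p[150:330,340:580],None,fx=1.24 if n=='side' else 1.65,fy=1.24 if n=='side' else 1.65))
    w=np.array([np.cos(np.radians(15)),-np.sin(np.radians(15))])
    rel=P[...,:2]-np.array([499,-238]);a=rel@w;l=rel@np.array([-w[1],w[0]])
    m=(P[...,2]>120)&(P[...,2]<185)&(abs(l)<40)&(abs(a)<190)&(hsv[...,2]>60)&(hsv[...,1]>50)
    print(n,m.sum(),'ends',np.percentile(a[m],[0.5,99.5]).round())
    for k in range(-160,170,20):
        s=m&(a>k)&(a<=k+20)
        if s.sum()>5: print(k,s.sum(),'z',np.percentile(P[s][:,2],[5,50,95]).round(),'lat',np.percentile(l[s],[2,50,98]).round())
h=max(i.shape[0] for i in ims);ims=[cv2.copyMakeBorder(i,0,h-i.shape[0],0,0,0) for i in ims]
cv2.imwrite('pics/f.png',np.hstack(ims))
```

```text
t 10.25 at [ 499.2 -237.6  147.2] q7 1.85 shift [ 0.0002 -0.0014  0.0008] turn [0.0003 0.0006 0.0047] F [ 0.1  0.4 -3.4] open 36.4 tilt 0.02 xdir [-0.967  0.257 -0.   ]
side 2477 ends [-150.  155.]
-160 78 z [145. 158. 164.] lat [-16. -11.   6.]
-140 137 z [145. 159. 165.] lat [-17. -12.   5.]
-120 154 z [144. 160. 166.] lat [-18. -13.   3.]
-100 166 z [144. 160. 168.] lat [-19. -14.   4.]
-80 186 z [143. 161. 169.] lat [-21. -15.   5.]
-60 186 z [144. 161. 169.] lat [-21. -15.   4.]
-40 177 z [143. 160. 169.] lat [-21. -16.   5.]
-20 25 z [141. 150. 156.] lat [-25. -19. -16.]
0 115 z [143. 162. 173.] lat [-31. -15.  21.]
20 193 z [144. 162. 169.] lat [-21. -15.   6.]
40 202 z [143. 160. 169.] lat [-21. -15.   5.]
60 194 z [143. 162. 169.] lat [-20. -15.   5.]
80 205 z [143. 161. 169.] lat [-20. -15.   6.]
100 199 z [143. 162. 169.] lat [-20. -14.   6.]
120 152 z [144. 158. 169.] lat [-20. -11.   5.]
140 108 z [146. 157. 162.] lat [-13.  -8.   6.]
top 167 ends [ 86. 156.]
80 15 z [155. 161. 166.] lat [16. 20. 22.]
100 45 z [155. 165. 172.] lat [ 1. 15. 23.]
120 58 z [153. 162. 169.] lat [-6.  9. 21.]
140 49 z [152. 158. 163.] lat [-6.  5. 15.]
```

View pics/f.png

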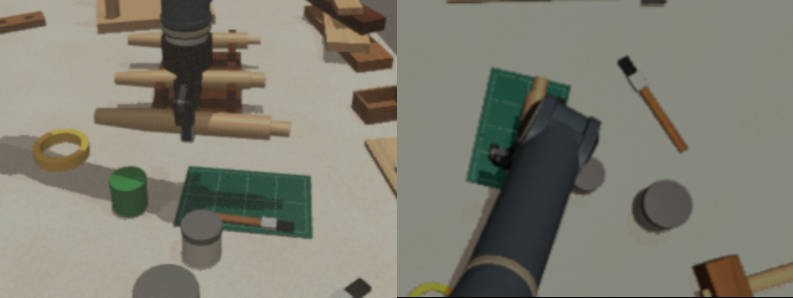

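The leg is level and still, with its axis about 150 mm up. The tenon (x about 620–649, y about -270 to -278) is well inside the mat. The other legs, the brush and the pot look undisturbed.

```bash
python3 -c "
from h import *
print(np.abs(robot.read_state()['joint_velocities']).max()); print(robot.sign_off())"
```

```text
0.0020917149151889096
the job is handed in; nothing more can be done
None
```

I handed the job in with the middle leg from the rack (leg_b, 24 mm tenon) held level and still about 15 cm above the bench, its whole tenon over the cutting mat and the fingers about 12 cm from it.

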